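# Clamp the tube in the winder and hold its tension arm wound back

### The arm

A 6-joint arm with a two-finger parallel gripper is mounted at the origin on the work surface. World frame = base frame: x ahead of the robot, y to its left, z up, the work surface at z = 0. Lengths are in m, angles in rad, forces in N, time in s.
With the tool pointing down it reaches from about 0.275 to 0.775 m from the base axis. Payload 14.6 kg.
Tool frame: the origin (TCP) lies midway between the tips of the shut fingers; the grasp point (between the pads) lies 19 mm behind it; z points along the fingers, y is the line along which they close (so a half turn about z gives the same grasp; the last joint's range is limited). The gripper opens to 85 mm and grips with 20 to 120 N. Pads are 22 mm wide; open, the fingers measure 114 mm over their backs; the gripper's body (76 mm by 85 mm) begins 54 mm behind the grasp point. The pads swing forward as they close: fully open they stand 13 mm farther back than shut.
Start: joints at [-1.298, 0.263, -0.048, 1.259, 0, 1.415], TCP at [0.218, -0.478, 0.231] pointing down, gripper open.
Joint ranges: [-2.65, 2.65], [-0.89, 1.7], [-1.18, 1.37], [-2.13, 2.11], [-1.35, 1.29], [-3.14, 3.14]. Speed limits (rad/s): [1.89, 1.89, 2.57, 2.79, 3.14, 3.14].

### API

Orientations are given as a unit quaternion [x, y, z, w].
In Python, from cell import sensors, snapshot, job_done, models gives the robot as it stands.
- The arm moves only by the tool servo_tool, never from a script. Its argument "plan" is a list of rows, each an object with "xyz": the shift along the world's x, y, z in units of 0.2 m (1.0 is 0.2 m), a list of three; "rot": the turn, a rotation vector about the world's x, y, z in units of pi rad (1.0 is pi rad), a list of three. A call has 1 to 8 rows; each row shifts and turns the commanded pose from where the row before left it; what a row does not reach is not made up. A row lasts 1/10 s, in which the tool goes at most 50 mm and 8.59 degrees, less where a joint would pass 70% of its speed; a pose out of reach is approached as far as the arm can. A call with a number of a shift or a turn outside -1 to 1 is refused whole. A call with a gripper value outside its range is refused whole. "jaw" is the finger opening in mm, from 0 to 85.4, set as the call begins (left out, the last holds). The fingers move at their own pace and stop on an object; the grip force is fixed at half the most. Time passes only in rows, so rows that do not move let the fingers close. It gives the time, the measured TCP pose, the force, the opening and the grip force at its end, in the units of the state.
- sensors.get_obs(): the state, without advancing time (a new reading comes with each control period).
- snapshot(name): name is "scene" or "side" or "wrist"; returns a dict with "img" (480x640x3 uint8, red, green, blue), "mtx" (3x3 intrinsics, pixels), "pose" (4x4, takes a point from camera to world coordinates). Camera axes: x right, y down, z forward; pixel columns grow to the right and rows downward; lengths in m; the calibration is good to about 2 mm. A picture is of the moment at which its call begins. There is no depth.
- job_done(): hands the job in; it is judged then, once.
Trained networks look in a picture, given as the dict that the camera call returned (one of the last four; its "shot" number tells which), for a name from the list of things; names that differ only in an ending like _2 or _b are one class to them, and where a whole thing is asked for, a point or a joint stands for the part that bears it (a point fixed in the world has none). Each returns a list of dicts, best first, with "p" (0 to 1); they miss things now and then, are a little off and sometimes report something else, mostly with a low value. They report only what shows in the picture. A call takes as long as a camera call. They do not tell look-alikes from the thing itself.
- models.silhouettes(picture, name): "pixels" (480x640 bool, what is visible of it) and "bbox" ([centre column, centre row, width, height] in pixels, round what is visible of it).
- models.pinpoint(picture, name): "xy" ([column, row] in pixels: a listed point, or the origin of a listed thing).
The state is a dict: "clock": time; "joints": joint angles; "qd": joint speeds; "tau": joint torques, N m; "tool_pos": TCP position; "orientation": TCP orientation; "ft_force": force on the tool from outside, world axes, zero at the start; "wrist_torque": the same for the moment, N m; "grip_width": finger opening in m; "grasp_force": force on a finger pad.
Only numpy, scipy, OpenCV 4.12 (cv2) and the standard library are available. Lean on these libraries where they do the work, as an engineer would, in place of code of your own. Each camera call takes 0.05 s, during which the arm holds its last target. There are 200 camera calls.

### The job

A cardboard tube has just been laid on the rests of the twine winder. Lay the clamp's red handle fully over so that the tube is gripped between the two cones; then, so that your workmate can thread the twine, swing the yellow tension arm against its spring, towards the winder, right up to its red stop pin, and hold it there: the program finishes while the robot is still holding the tension arm at its stop. Leave the other things on the bench where they are.

Things in the scene. Friction and masses are not known exactly. Their poses are not given: they have to be found in the camera images.
- winder: Bench twine winder, fixed, teal base 150 x 550 x 16 mm, long way along its y. Origin: underside, below the tube seat; x away from the robot, z up. At +y: headstock (y 113 to 213, x -55 to 55, 150 high) and grey motor (to y 346, 149 high). V rests at y -45, 45. Traverse guide at x -52, up to 71 high. At -y: the push toggle clamp (x -30 to 30, y -222 to -137, cheek plates 124 high).
- tube_seat (a point): Point on the winder's tube axis, 95 mm above the bench, where the middle of the tube sits when it is gripped between the drive cone (headstock side) and the clamp's rubber cone. Fixed to the winder.
- tube: Brown cardboard tube with green end bands, loose, 42 mm outside diameter, 36 mm bore, 180 mm long, 0.12 kg, lying in the V rests 1.2 mm below its seat height, along the winder's y. Origin at its middle; its y is its axis. It starts 2 to 12 mm towards the clamp from its seat; the closing clamp pushes it home by itself, it need not be touched.
- clamp_lever (a joint): Angle of the clamp's red handle, rad: 0 = upright, tube free; it swings over away from the tube, towards the winder's -y, about the winder's x axis; 1.45 = fully over, nearly level, its mechanical end: the rubber cone has come out 38 mm and grips the tube. Stiff (about 2.5 N at the grip, up to 6 N while the tube is pushed home), stays where it is left. Starts at 0 to 0.2.
- clamp_hinge (a point): Axis of the clamp handle, 115 mm above the bench, 185 mm along -y from the tube seat; its axis runs along the winder's x. Fixed to the winder.
- clamp_grip (a point): Point on the axis of the red handle grip, 90 mm from the clamp hinge. The grip is a round bar, 22 mm diameter, from 47 to 125 mm from the hinge. When upright it is 205 mm above the bench, fully over 126 mm. It turns with the handle. Pinched hard it drags as it turns between the fingers; it can also be pushed over and pressed home from above.
- tensioner: Tension unit, fixed to the bench in front of the winder: dark foot plate 85 x 150 x 8 mm (x -42 to 42, y -40 to 110), bracket, round spring body 54 mm diameter, teal stop plate 92 mm diameter at 71 to 75 mm height with two 8 mm pins up to 93 mm, 39 mm from the pivot: a steel rest pin and a red stop pin. Origin: on the bench under the pivot axis.
- tension_hinge (a point): Pivot axis of the tension arm (vertical), at the arm's mid height, 83 mm above the bench. Fixed.
- tension_pivot (a joint): Angle of the yellow arm, rad: 0 = at rest (its spring pulls it there); grows counter-clockwise seen from above, the bobbin swinging away from the robot; 1.05 = hard against the red stop pin. At angle q the arm points along angle (-2.007 + q) in the tensioner's x, y. Spring 3.6 N at the bobbin at rest, 8.3 N at the stop; springs back when let go.
- tension_arm: The yellow tension arm: flat bar 18 mm wide, 10 mm thick (78 to 88 mm above the bench), with the white bobbin at its end. Origin on the pivot axis, x along the arm towards the bobbin.
- bobbin (a point): Middle of the white ceramic guide bobbin on the free end of the tension arm, 100 mm from the pivot axis, 104 mm above the bench. The bobbin stands upright on the arm, 28 to 30 mm diameter, from 88 to 120 mm above the bench; it does not turn on its pin. Free space all round it.
- staple_box: Yellow box of staples, loose, 55 x 100 x 40 mm, origin at the centre of its underside. Leave it.
- spare_tube: Spare tube standing on end, loose, 42 mm diameter, 180 mm high, green bands; origin under its foot. Leave it.
- glue_bottle: Amber glue bottle, loose, 60 mm diameter, 160 mm high, red cap; origin under its foot. Leave it.
- screwdriver: Screwdriver with red handle lying on the bench, loose, about 200 mm long along its x. Leave it.
- wrench: Steel wrench lying on the bench, loose, about 180 mm long along its x. Leave it.
- twine_cone: Cone of natural twine standing on the bench, loose, 120 mm diameter, 155 mm high; origin under its foot. Leave it.
- plug_tray: Grey open tray of green end plugs, loose, 130 x 180 x 50 mm; origin under its centre. Leave it.
Mind the look-alikes: they are no part of the job. What is shaped like the tube but blue is not meant.

How it is judged:
By the outcome, as a careful person would: the job done as asked, in the order asked, and still so for the second after the job is handed in, while the arm keeps its last pose, push and grip.
It also fails if it takes over 58 s, if anything falls off the work surface, if the arm or the gripper's body presses on something with over 40 N, if the wrist force passes 120 N, or if a joint passes its speed limit or range.

## Working session

There is one attempt and no reset: what is moved stays moved. The work goes in short steps, Python scripts to look and compute and a tool call to move; the robot and the scene stay as the last step left them, time stands still between calls to the robot, and variables do not carry over. Pictures are saved under pics/ and viewed, at most 10 in all, crops included, and the job is handed in when it is done.

Besides the shell and the picture viewer there is one more tool, called as a command line: name --argument value ..., lists and objects as JSON in quotes. servo_tool: Moves the arm, as the interface text tells. Shifts and turns lie within -1 to 1; 1 stands for 0.2 m of shift or pi rad of turn. Its arguments: {"type":"object","properties":{"plan":{"type":"array"},"jaw":{"type":"number"}},"required":["plan"]}

```bash
mkdir -p pics; cat > h.py <<'E'
import numpy as np,cv2
from cell import sensors,snapshot,job_done,models
def save(s,n): cv2.imwrite('pics/'+n+'.png',cv2.cvtColor(s['img'],cv2.COLOR_RGB2BGR))
def ray(s,xy):
    d=np.linalg.inv(s['mtx'])@np.array([xy[0],xy[1],1.]); P=np.array(s['pose']); return P[:3,3],P[:3,:3]@d
def atz(s,xy,z):
    o,d=ray(s,xy); return o+d*(z-o[2])/d[2]
def proj(s,p):
    P=np.array(s['pose']); c=P[:3,:3].T@(np.array(p)-P[:3,3]); u=s['mtx']@c; return u[:2]/u[2]
E
python3 - <<'E'
from h import *
np.set_printoptions(precision=4,suppress=True)
for n in ['scene','side']:
    s=snapshot(n); save(s,n); print(n,np.array(s['pose'])[:3,3])
    for k,z in [('tube_seat',.095),('clamp_hinge',.115),('clamp_grip',.2),('tension_hinge',.083),('bobbin',.104),('tensioner',0),('winder',0),('tube',.0938)]:
        for r in models.pinpoint(s,k)[:2]: print(k,round(r['p'],2),np.array(r['xy']),atz(s,r['xy'],z))
print(sensors.get_obs())
E
```

```text
scene [ 1.0424 -0.6208  1.0181]
tube_seat 0.69 [373.1 276.5] [0.6605 0.0742 0.095 ]
clamp_hinge 0.72 [325.4 313.9] [ 0.6485 -0.1069  0.115 ]
clamp_grip 0.92 [318.2 293.6] [ 0.6392 -0.1231  0.2   ]
tension_hinge 0.72 [370.3 220.6] [0.527  0.2539 0.083 ]
bobbin 0.63 [338.6 220. ] [0.4674 0.1779 0.104 ]
bobbin 0.16 [324.  312.7] [ 0.6389 -0.1     0.104 ]
tensioner 0.67 [369.5 236.2] [0.5199 0.2721 0.    ]
tensioner 0.15 [331.3 191.4] [0.2953 0.3658 0.    ]
winder 0.93 [367.3 298.7] [0.6542 0.0707 0.    ]
tube 0.9 [369.5 274.4] [0.6488 0.0749 0.0938]
tube 0.65 [290.7 229.6] [0.3813 0.0679 0.0938]
side [-0.1001  1.4109  1.144 ]
tube_seat 0.96 [276.3 238. ] [0.6599 0.0969 0.095 ]
tube_seat 0.48 [280.4 258.5] [0.5903 0.1945 0.095 ]
clamp_hinge 0.97 [308.7 209.2] [ 0.6298 -0.0965  0.115 ]
clamp_hinge 0.52 [283.5 257.8] [0.5701 0.2099 0.115 ]
clamp_grip 0.45 [310.  184.6] [ 0.6413 -0.1287  0.2   ]
clamp_grip 0.15 [339.8 339.7] [0.2321 0.5416 0.2   ]
tension_hinge 0.97 [287.1 278.8] [0.5281 0.2648 0.083 ]
bobbin 0.87 [315.2 262.8] [0.4731 0.1746 0.104 ]
tensioner 0.75 [287.3 296.7] [0.5331 0.2564 0.    ]
tensioner 0.27 [313.9 265.1] [0.5287 0.0651 0.    ]
winder 0.69 [353.9 252.2] [ 0.4314 -0.0707  0.    ]
winder 0.57 [280.1 258.6] [0.6535 0.0853 0.    ]
tube 0.65 [278.6 234.6] [0.6638 0.0734 0.0938]
{'clock': 0.9, 'joints': array([-1.2983,  0.2631, -0.0483,  1.2594,  0.    ,  1.4155]), 'qd': array([-0.0003, -0.0005,  0.0005,  0.0007, -0.0003, -0.    ]), 'tau': array([  0.001 , -63.7418,  38.4771,   0.001 ,  -0.0001,   0.    ]), 'tool_pos': array([ 0.2178, -0.4777,  0.2313]), 'orientation': array([ 0.9772,  0.2123,  0.    , -0.    ]), 'ft_force': array([ 0.9387,  0.3795, -0.2094]), 'wrist_torque': array([-0.0344,  0.0112, -0.007 ]), 'grasp_force': 0.0, 'grip_width': 0.08545787547781887}
```

View pics/scene.png

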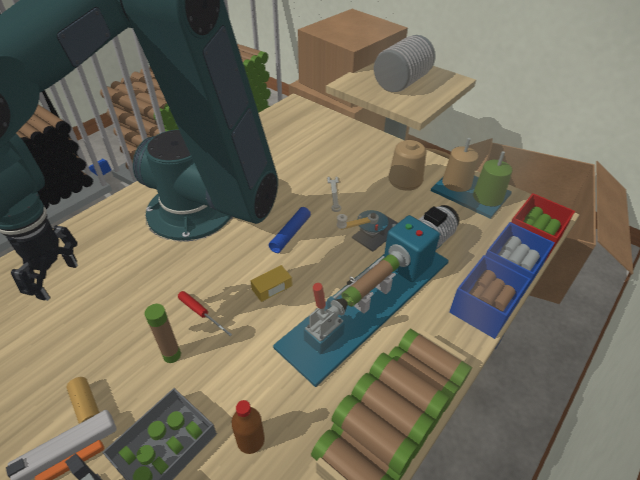

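View pics/side.png

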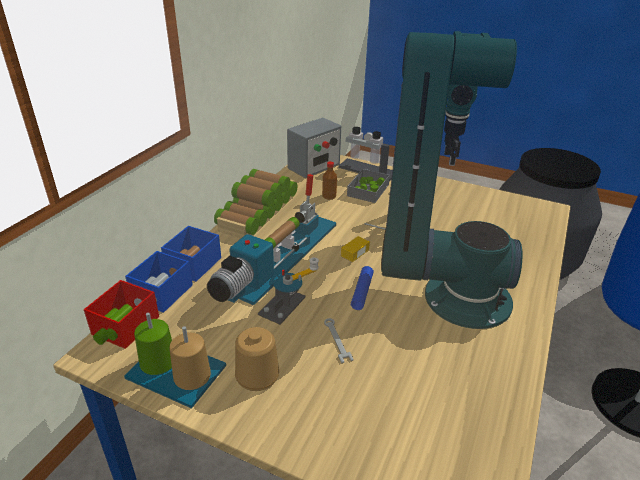

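The scene view shows the clamp's red handle at (319,295), nearly upright. The yellow arm and bobbin run from (340,222) to (372,222), and the blue decoy tube is at (290,230). The side view shows the handle at (310,184) and the bobbin at (314,263). Next I'll fit the poses using both views.

```bash
cat > fit.py <<'E'
from h import *
from scipy.optimize import least_squares
np.set_printoptions(precision=4,suppress=True)
S={n:snapshot(n) for n in ['scene','side']}
g={'tube_seat':(0,0,.095),'clamp_hinge':(0,-.185,.115),'winder':(0,0,0)}
t={'tension_hinge':(0,0,.083),'bobbin':(.1*np.cos(2.007),-.1*np.sin(2.007),.104),'tensioner':(0,0,0)}
def fit(g,x0):
    ob=[(s,k,r['xy']) for s in S.values() for k in g for r in models.pinpoint(s,k)[:2] if r['p']>.5]
    W=lambda v,p:(v[0]+np.cos(v[2])*p[0]-np.sin(v[2])*p[1],v[1]+np.sin(v[2])*p[0]+np.cos(v[2])*p[1],p[2])
    f=lambda v:np.concatenate([proj(s,W(v,g[k]))-xy for s,k,xy in ob])
    r=least_squares(f,x0,loss='soft_l1',f_scale=1.5,x_scale=[.01,.01,.1]); print(r.x)
    for (s,k,_),e in zip(ob,f(r.x).reshape(-1,2)): print('  ',k,e)
    return r.x,W
w,W=fit(g,[.65,.08,0]); u,_=fit(t,[.527,.26,-.1])
print('hinge',W(w,(0,-.185,.115)),'bobbin',W(u,t['bobbin']))
# clamp lever angle
ob=[(s,models.pinpoint(s,'clamp_grip')[0]['xy']) for s in S.values()]
G=lambda a:W(w,(0,-.185-.09*np.sin(a),.115+.09*np.cos(a)))
for a in np.arange(-.1,.4,.1): print(a,[proj(s,G(a))-xy for s,xy in ob])
big=[]
for n,s in S.items():
    im=s['img'].copy()
    im=cv2.resize(im,None,fx=3,fy=3,interpolation=cv2.INTER_CUBIC)
    P=[W(w,p) for p in [(-.075,-.275,.016),(.075,-.275,.016),(.075,.275,.016),(-.075,.275,.016)]]
    cv2.polylines(im,[np.int32([3*proj(s,p)+1 for p in P])],True,(255,0,0),1)
    for p in [W(w,(0,-.185,.115)),W(w,(0,0,.095)),W(u,t['bobbin']),W(u,t['tension_hinge']),G(.1)]: cv2.circle(im,tuple(int(3*q+1) for q in proj(s,p)),3,(255,0,255),-1)
    x,y=(265,200) if n=='scene' else (200,160)
    save({'img':im[3*y:3*y+570,3*x:3*x+600]},n+'_fit')
E
python3 fit.py
```

```text
[ 0.6592  0.0658 -0.0416]
   tube_seat [-0.121  -1.7362]
   tube_seat [165.679  -42.5362]
   clamp_hinge [-1.6839  5.402 ]
   winder [-0.3672 -0.6493]
   tube_seat [ 0.2106 -5.2364]
   clamp_hinge [ 2.5801 -1.8902]
   clamp_hinge [-5.7199 23.4098]
   winder [-0.76   -2.5221]
[ 0.5308  0.2608 -0.1758]
   tension_hinge [-0.9887 -0.554 ]
   bobbin [ 5.0542 -1.3787]
   tensioner [-0.2248  3.8123]
   tension_hinge [ 1.8394 -0.659 ]
   bobbin [-0.0451 -0.491 ]
   tensioner [-0.8131  0.7087]
hinge (np.float64(0.6514769730745684), np.float64(-0.11907450139841189), 0.115) bobbin (np.float64(0.4733234458186766), np.float64(0.17891143072962173), 0.104)
-0.1 [array([ 9.0182, -1.0619]), array([-5.2392,  1.0607])]
0.0 [array([6.3198, 1.208 ]), array([-4.0521, -0.0847])]
0.1 [array([3.59  , 3.7548]), array([-2.8749, -1.0068])]
0.20000000000000004 [array([0.861 , 6.5514]), array([-1.7199, -1.698 ])]
0.30000000000000004 [array([-1.8341,  9.5668]), array([-0.5991, -2.1538])]
```

View pics/scene_fit.png

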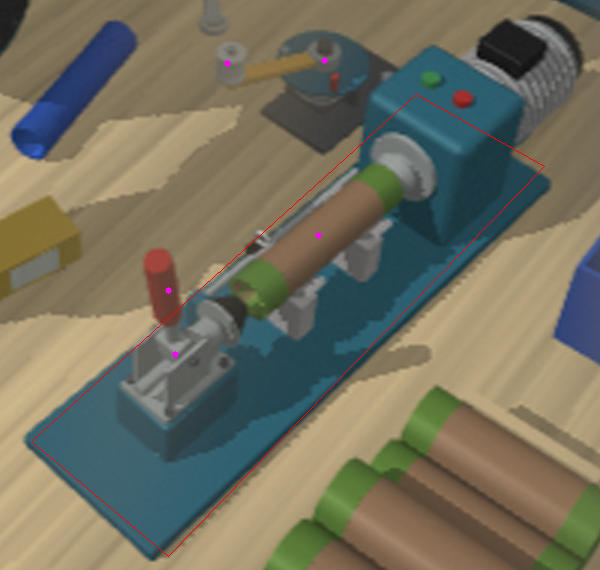

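View pics/side_fit.png

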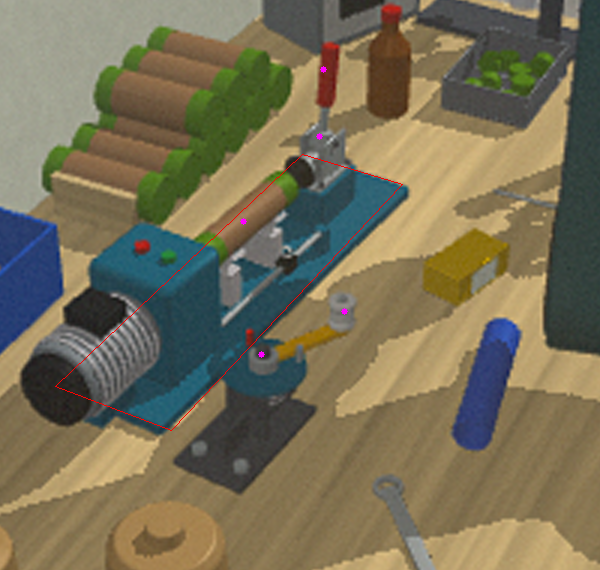

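The overlays show the winder yaw is slightly off. I read these base corners in the crops: scene (27,438), (152,558), (548,183); side (407,190), (168,430). I'll refit with them.

```bash
cat > fit2.py <<'E'
from h import *
from scipy.optimize import least_squares
np.set_printoptions(precision=4,suppress=True)
S={n:snapshot(n) for n in ['scene','side']}
a,b=S['scene'],S['side']
W=lambda v,p:np.array((v[0]+np.cos(v[2])*p[0]-np.sin(v[2])*p[1],v[1]+np.sin(v[2])*p[0]+np.cos(v[2])*p[1],p[2]))
c=lambda s,x,y:np.array([x,y])/3+((265,200) if s is a else (200,160))
ob=[(a,(-.075,-.275,.014),c(a,28,438)),(a,(.075,-.275,.014),c(a,152,557)),(a,(.075,.275,.014),c(a,547,184)),(b,(-.075,-.275,.014),c(b,407,190)),(b,(-.075,.275,.014),c(b,168,429)),
 (a,(0,0,.095),(373.1,276.5)),(b,(0,0,.095),(276.3,238.)),(a,(0,-.185,.115),(325.4,313.9)),(b,(0,-.185,.115),(308.7,209.2))]
f=lambda v:np.concatenate([proj(s,W(v,p))-xy for s,p,xy in ob])
r=least_squares(f,[.65,.08,0],loss='soft_l1',f_scale=1.,x_scale=[.01,.01,.1]);w=r.x
print(w,'\n',f(w).reshape(-1,2)); print('hinge',W(w,(0,-.185,.115)))
tip=[(a,c(a,158,258)),(b,c(b,331,47))]; gp=[(s,models.pinpoint(s,'clamp_grip')[0]['xy']) for s in (a,b)]
for q in np.arange(-.1,.4,.1):
    G=lambda r:W(w,(0,-.185-r*np.sin(q),.115+r*np.cos(q)))
    print(q,[proj(s,G(.125))-x for s,x in tip],[proj(s,G(.09))-x for s,x in gp])
E
python3 fit2.py
```

```text
[ 0.6587  0.0672 -0.0689] 
 [[-0.2585 -1.4079]
 [ 2.5426 -1.9974]
 [ 0.7266 -4.2741]
 [-0.5058 -0.7681]
 [-1.6706  0.6752]
 [-2.1464  1.2579]
 [ 4.4279 -4.2051]
 [-3.6523  2.2944]
 [-1.4084 -3.6376]]
hinge [ 0.646  -0.1174  0.115 ]
-0.1 [array([ 8.7625, -7.0407]), array([-4.5125,  1.8204])] [array([ 7.5437, -5.3212]), array([  49.7448, -189.1195])]
0.0 [array([ 4.8167, -3.993 ]), array([-2.7651,  0.2684])] [array([ 4.7646, -3.1269]), array([  50.9887, -190.2519])]
0.1 [array([ 0.812 , -0.5322]), array([-1.0371, -0.9635])] [array([ 1.9549, -0.6569]), array([  52.2223, -191.1608])]
0.20000000000000004 [array([-3.2011,  3.3047]), array([ 0.653 , -1.8666])] [array([-0.8521,  2.0628]), array([  53.4323, -191.8391])]
0.30000000000000004 [array([-7.1705,  7.4737]), array([ 2.2875, -2.4361])] [array([-3.6225,  5.0019]), array([  54.6065, -192.282 ])]
```

servo_tool --plan '[{"xyz": [0,0,0.25],"rot": [0,0,0]},{"xyz": [0,0,0.25],"rot": [0,0,0]},{"xyz": [0.05,0.1,0.2],"rot": [0,0,0.03]},{"xyz": [0.1,0.2,0],"rot": [0,0,0.04]},{"xyz": [0.1,0.2,0],"rot": [0,0,0.04]},{"xyz": [0.1,0.2,0],"rot": [0,0,0.04]},{"xyz": [0.1,0.2,0],"rot": [0,0,0.04]},{"xyz": [0.1,0.2,0],"rot": [0,0,0.04]}]' --jaw 0

```text
clock: 2.7
tool_pos: [0.3281, -0.256, 0.3714]
orientation: [0.838, 0.546, 0.0, 0.0]
ft_force: [-0.3, 0.8, -0.2]
grip_width: 0.0001
grasp_force: 0.0
```

servo_tool --plan '[{"xyz": [0.16,0.15,0],"rot": [0,0,0.04]},{"xyz": [0.16,0.15,0],"rot": [0,0,0.04]},{"xyz": [0.16,0.15,0],"rot": [0,0,0.03]},{"xyz": [0.16,0.15,0],"rot": [0,0,0]},{"xyz": [0.16,0.15,0],"rot": [0,0,0]},{"xyz": [0.16,0.15,0],"rot": [0,0,0]},{"xyz": [0,0,0],"rot": [0,0,0]},{"xyz": [0,0,0],"rot": [0,0,0]}]'

```text
clock: 3.5
tool_pos: [0.5201, -0.0771, 0.3709]
orientation: [0.732, 0.681, -0.0, -0.0]
ft_force: [0.5, -0.9, -0.1]
grip_width: 0.0001
grasp_force: 0.0
```

```bash
python3 - <<'E'
from h import *
o=sensors.get_obs(); print(o['tool_pos'],o['orientation'],o['joints'],o['clock'],o['grip_width'])
s=snapshot('wrist'); save(s,'w1'); np.save('w1.npy',s,allow_pickle=True); print(s['pose'])
for k in ['tube_seat','clamp_hinge','clamp_grip','bobbin','tension_hinge']: print(k,[(r['p'],r['xy']) for r in models.pinpoint(s,k)[:2]])
E
```

```text
[ 0.52010337 -0.07711275  0.37087615] [ 7.32445694e-01  6.80825346e-01 -2.67277575e-04 -2.88426623e-04] [-3.02149654e-01  2.68669467e-01  3.35942404e-01  1.63883543e+00
 -1.77455911e-04  1.34166516e+00] 3.5 7.18474379974568e-05
[[ 9.97359637e-01 -6.83627650e-02 -2.45007364e-02  5.27451138e-01]
 [-7.26150024e-02 -9.43004934e-01 -3.24759534e-01  6.63686760e-03]
 [-9.02855636e-04  3.25681172e-01 -9.45479222e-01  5.13501934e-01]
 [ 0.00000000e+00  0.00000000e+00  0.00000000e+00  1.00000000e+00]]
tube_seat []
clamp_hinge [(0.89, [429.8, 210.6])]
clamp_grip [(0.84, [461.4, 258.3])]
bobbin [(0.16, [421.6, 46.3])]
tension_hinge [(0.41, [460.3, 257.6]), (0.35, [433.1, 213.1])]
```

View pics/w1.png

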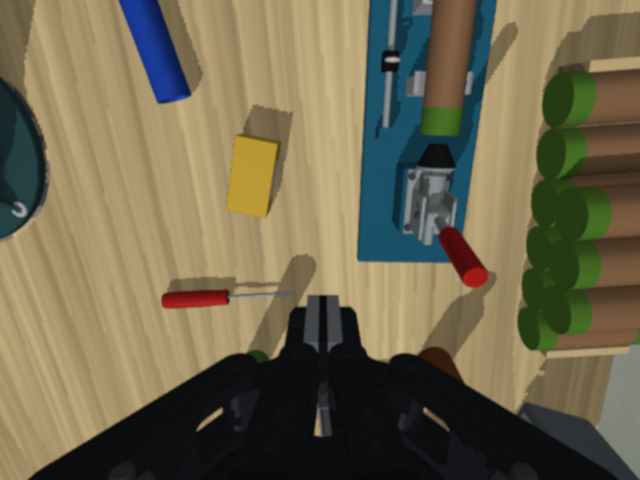

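The wrist view shows the clamp hinge at about (430,211), the grip running from (448,235) to (476,276), and base corners at (358,261) and about (468,263), with the left edge up to (370,0).

```bash
python3 - <<'E'
from h import *
np.set_printoptions(precision=4,suppress=True)
s=np.load('w1.npy',allow_pickle=True).item()
for n,p,z in [('c1',(358,261),.016),('edge',(370,1),.016),('c2',(468,263),.016),('edgeR',(497,1),.016),('hinge',(429.8,210.6),.115),('tubeend',(440,134),.094),('tubefar',(455,1),.094),('tip',(476,276),.238),('grip',(461.4,258.3),.204)]: print(n,atz(s,p,z))
E
```

```text
c1 [ 0.5639 -0.2033  0.016 ]
edge [0.5916 0.1262 0.016 ]
c2 [ 0.7255 -0.2182  0.016 ]
edgeR [0.7406 0.1153 0.016 ]
hinge [ 0.6397 -0.1062  0.115 ]
tubeend [ 0.6548 -0.0253  0.094 ]
tubefar [0.6657 0.1013 0.094 ]
tip [ 0.6444 -0.1301  0.238 ]
grip [ 0.6444 -0.1281  0.204 ]
```

servo_tool --plan '[{"xyz": [0.16,-0.01,0],"rot": [0,0,0]},{"xyz": [0.16,-0.01,0],"rot": [0,0,0]},{"xyz": [0.16,-0.01,0],"rot": [0,0,0]},{"xyz": [0.16,-0.01,-0.1],"rot": [0,0,0]},{"xyz": [0,0,-0.2],"rot": [0,0,0]},{"xyz": [0,0,-0.2],"rot": [0,0,0]},{"xyz": [0,0,-0.2],"rot": [0,0,0]},{"xyz": [0,0,-0.2],"rot": [0,0,0]}]'

```text
clock: 4.6
tool_pos: [0.6472, -0.0863, 0.19]
orientation: [0.733, 0.68, 0.0, 0.0]
ft_force: [0.6, 0.3, 0.0]
grip_width: 0.0002
grasp_force: 0.0
```

```bash
python3 - <<'E'
from h import *
o=sensors.get_obs(); print(o['tool_pos'],o['ft_force'])
s=snapshot('wrist'); save(s,'w2')
E
```

```text
[ 0.64724734 -0.08628832  0.19000111] [0.62754676 0.30079893 0.02432998]
```

View pics/w2.png

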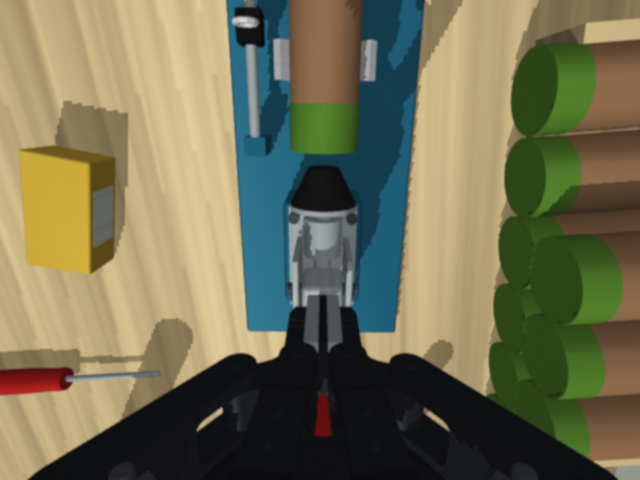

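The fingers line up sideways with the clamp, which is centred at about column 323, and the handle is behind them. Now I'll push along the arc.

servo_tool --plan '[{"xyz": [-0.006,-0.07,0.005],"rot": [0,0,0]},{"xyz": [-0.006,-0.07,0.005],"rot": [0,0,0]},{"xyz": [-0.006,-0.07,0.005],"rot": [0,0,0]},{"xyz": [-0.005,-0.055,-0.025],"rot": [0,0,0]},{"xyz": [-0.005,-0.055,-0.025],"rot": [0,0,0]},{"xyz": [-0.004,-0.045,-0.04],"rot": [0,0,0]},{"xyz": [-0.004,-0.045,-0.04],"rot": [0,0,0]}]'

```text
clock: 5.35
tool_pos: [0.6407, -0.1687, 0.1677]
orientation: [0.733, 0.68, 0.0, 0.0]
ft_force: [1.8, 1.7, 1.5]
grip_width: 0.0002
grasp_force: 1.2
```

servo_tool --plan '[{"xyz": [-0.002,-0.032,-0.05],"rot": [0,0,0]},{"xyz": [-0.002,-0.032,-0.05],"rot": [0,0,0]},{"xyz": [-0.002,-0.03,-0.04],"rot": [0,0,0]},{"xyz": [0,-0.02,-0.02],"rot": [0,0,0]},{"xyz": [0,0,0],"rot": [0,0,0]}]'

```text
clock: 5.85
tool_pos: [0.6391, -0.1899, 0.1361]
orientation: [0.733, 0.68, 0.0, -0.001]
ft_force: [-0.5, 3.0, 2.8]
grip_width: 0.0
grasp_force: 1.7
```

Contact is good, so I'll press further down.

servo_tool --plan '[{"xyz": [0,-0.02,-0.02],"rot": [0,0,0]},{"xyz": [0,0,-0.02],"rot": [0,0,0]},{"xyz": [0,0,0],"rot": [0,0,0]},{"xyz": [0,0,0],"rot": [0,0,0]}]'

```text
clock: 6.25
tool_pos: [0.6397, -0.1909, 0.1345]
orientation: [0.732, 0.681, 0.003, 0.001]
ft_force: [-22.1, 34.3, 73.9]
grip_width: 0.0
grasp_force: 38.1
```

```bash
python3 - <<'E'
from h import *
o=sensors.get_obs(); print(o['tool_pos'],o['ft_force'])
s=snapshot('side'); save({'img':cv2.resize(s['img'][150:290,200:360],None,fx=4,fy=4,interpolation=cv2.INTER_CUBIC)},'s2')
E
```

```text
[ 0.63971135 -0.19087176  0.13448171] [-22.13396622  34.26471034  73.8922656 ]
```

View pics/s2.png

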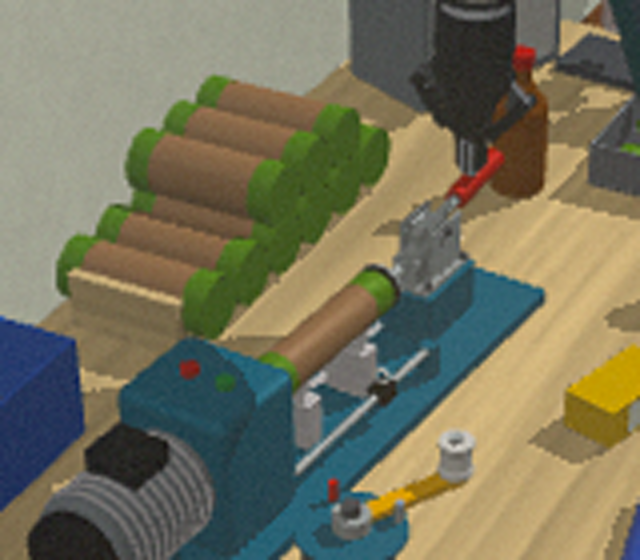

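The handle is hard at its end, with 74 N reacting, and the tube is seated between both cones. I'll back off and look at the tensioner.

servo_tool --plan '[{"xyz": [0,0,0.1],"rot": [0,0,0]},{"xyz": [0,0,0.2],"rot": [0,0,0]},{"xyz": [0,0,0.2],"rot": [0,0,0]},{"xyz": [0,0,0.2],"rot": [0,0,0]},{"xyz": [-0.1,0.14,0.1],"rot": [0,0,0]},{"xyz": [-0.14,0.18,0],"rot": [0,0,0]},{"xyz": [-0.14,0.18,0],"rot": [0,0,0]},{"xyz": [-0.14,0.18,0],"rot": [0,0,0]}]'

```text
clock: 7.1
tool_pos: [0.5341, -0.0575, 0.288]
orientation: [0.733, 0.68, -0.0, 0.0]
ft_force: [-0.2, 0.2, 0.5]
grip_width: 0.0002
grasp_force: 0.0
```

servo_tool --plan '[{"xyz": [-0.14,0.18,0],"rot": [0,0,0]},{"xyz": [-0.14,0.18,0],"rot": [0,0,0]},{"xyz": [0,0.15,0],"rot": [0,0,0]},{"xyz": [0,0,0],"rot": [0,0,0]},{"xyz": [0,0,0],"rot": [0,0,0]}]' --jaw 85

```text
clock: 7.6
tool_pos: [0.4794, 0.0437, 0.2882]
orientation: [0.733, 0.681, -0.0, 0.0]
ft_force: [0.0, -0.2, 1.1]
grip_width: 0.0721
grasp_force: 0.0
```

```bash
python3 - <<'E'
from h import *
np.set_printoptions(precision=4,suppress=True)
o=sensors.get_obs(); print(o['tool_pos'],o['joints'],o['ft_force'],o['grip_width'])
s=snapshot('wrist'); save(s,'w3')
for k,z in [('bobbin',.104),('tension_hinge',.083),('tension_arm',.083),('tensioner',0)]: print(k,[(r['p'],r['xy'],atz(s,r['xy'],z)) for r in models.pinpoint(s,k)[:2]])
np.save('w3.npy',s,allow_pickle=True)
E
```

```text
[0.4794 0.0437 0.2882] [-0.0783  0.176  -0.0115  1.3832 -0.0004  1.5658] [ 0.0355 -0.1778  1.1397] 0.07205312588603281
bobbin [(0.87, [306.1, 40.7], array([0.4775, 0.1822, 0.104 ])), (0.37, [493.7, 348.8], array([ 0.6497, -0.1213,  0.104 ]))]
tension_hinge []
tension_arm []
tensioner [(0.51, [475.5, 148.6], array([0.6592, 0.0752, 0.    ]))]
```

View pics/w3.png

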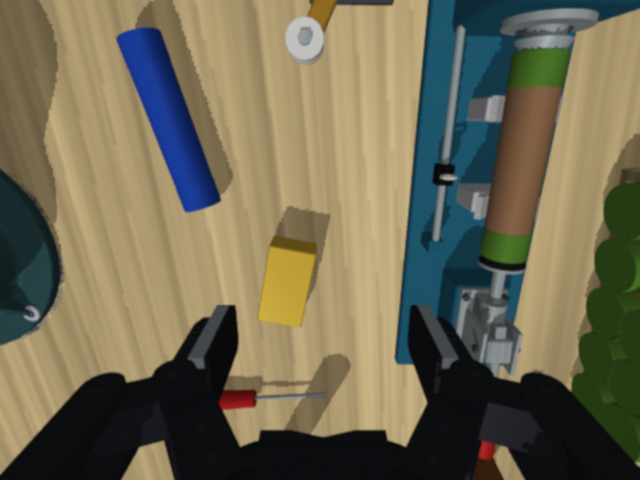

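Tube gripped between both cones; bobbin top at about (304,38). I'll move closer so the pivot comes into view.

servo_tool --plan '[{"xyz": [0,0.17,0],"rot": [0,0,0]},{"xyz": [0,0.17,0],"rot": [0,0,0]},{"xyz": [0,0.17,0],"rot": [0,0,0]},{"xyz": [0,0,0],"rot": [0,0,0]},{"xyz": [0,0,0],"rot": [0,0,0]}]'

```text
clock: 8.35
tool_pos: [0.4796, 0.1454, 0.288]
orientation: [0.733, 0.68, -0.0, -0.0]
ft_force: [0.6, 0.1, 0.3]
grip_width: 0.0846
grasp_force: 0.0
```

```bash
python3 - <<'E'
from h import *
np.set_printoptions(precision=4,suppress=True)
o=sensors.get_obs(); print(o['tool_pos'],o['joints'],o['ft_force'],o['grip_width'])
s=snapshot('wrist'); save(s,'w4')
for k,z in [('bobbin',.104),('tension_hinge',.083),('tension_arm',.083),('tensioner',0)]: print(k,[(r['p'],r['xy'],atz(s,r['xy'],z)) for r in models.pinpoint(s,k)[:2]])
for r in models.silhouettes(s,'bobbin')[:1]:
    print('arm sil',r['p'],r['bbox'])
np.save('w4.npy',s,allow_pickle=True)
E
```

```text
[0.4796 0.1454 0.288 ] [ 0.1318  0.2111  0.0337  1.3938 -0.0002  1.7767] [0.5738 0.0908 0.3064] 0.08460468255635185
bobbin [(0.71, [315.8, 169.6], array([0.4772, 0.1817, 0.104 ]))]
tension_hinge [(0.9, [366.4, 58.9], array([0.5276, 0.2698, 0.083 ]))]
tension_arm [(0.8, [365.2, 60.5], array([0.5265, 0.2686, 0.083 ]))]
tensioner []
arm sil 0.79 [338.4, 114.6, 86.9, 152.5]
```

View pics/w4.png

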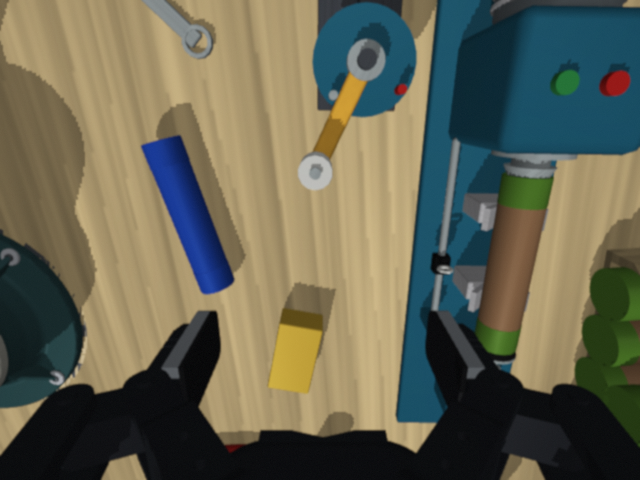

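The bobbin is at about (316,171), the hub at (367,60), the rest pin at (333,95) and the red stop pin at (402,90). I'll turn so the fingers close along the arm, then descend over the bobbin.

servo_tool --plan '[{"xyz": [-0.013,0.06,0],"rot": [0,0,0.045]},{"xyz": [0,0.06,0],"rot": [0,0,0.045]},{"xyz": [0,0.06,0],"rot": [0,0,0.045]},{"xyz": [0,0,0],"rot": [0,0,0.045]},{"xyz": [0,0,0],"rot": [0,0,0.045]},{"xyz": [0,0,0],"rot": [0,0,0.045]},{"xyz": [0,0,0],"rot": [0,0,0.045]},{"xyz": [0,0,0],"rot": [0,0,0.045]}]' --jaw 46

```text
clock: 9.45
tool_pos: [0.4769, 0.1811, 0.2883]
orientation: [0.252, 0.968, 0.0, 0.0]
ft_force: [0.7, -0.2, -0.4]
grip_width: 0.0459
grasp_force: 0.0
```

servo_tool --plan '[{"xyz": [0,0,-0.2],"rot": [0,0,0]},{"xyz": [0,0,-0.2],"rot": [0,0,0]},{"xyz": [0,0,-0.2],"rot": [0,0,0]},{"xyz": [0,0,-0.1],"rot": [0,0,0]},{"xyz": [0,0,0],"rot": [0,0,0]},{"xyz": [0,0,0],"rot": [0,0,0]}]'

```text
clock: 10.05
tool_pos: [0.4771, 0.1813, 0.1491]
orientation: [0.255, 0.967, 0.0, 0.0]
ft_force: [0.7, 0.0, -0.7]
grip_width: 0.0461
grasp_force: 0.0
```

```bash
python3 - <<'E'
from h import *
o=sensors.get_obs(); print(o['tool_pos'],o['orientation'],o['joints'],o['ft_force'],o['grip_width'])
s=snapshot('wrist'); save(s,'w5')
E
```

```text
[0.47714085 0.18126304 0.14908448] [2.54756387e-01 9.67005246e-01 8.71336954e-05 1.74689257e-04] [ 2.03287958e-01  2.78445851e-01 -2.56396415e-01  1.03556363e+00
  7.01766875e-07  7.18479508e-01] [ 0.72969395  0.03985355 -0.70341092] 0.046112609903639225
```

View pics/w5.png

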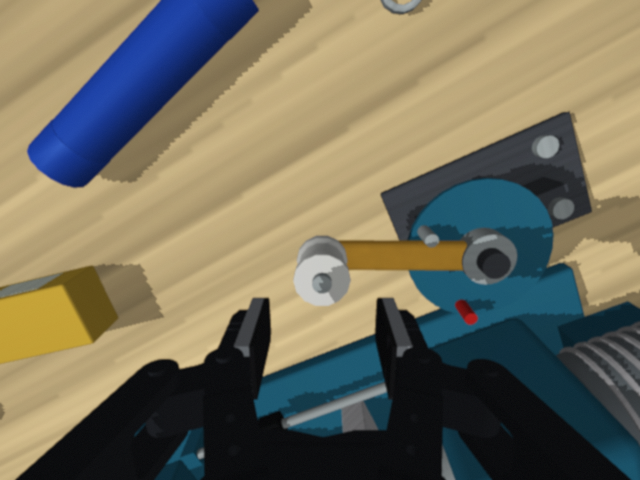

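The bobbin is centred between the fingers, at (322,281). I'll descend and close.

servo_tool --plan '[{"xyz": [0,0,-0.14],"rot": [0,0,0]},{"xyz": [0,0,-0.13],"rot": [0,0,0]},{"xyz": [0,0,0],"rot": [0,0,0]}]'

```text
clock: 10.4
tool_pos: [0.4761, 0.1813, 0.0934]
orientation: [0.255, 0.967, -0.0, -0.001]
ft_force: [-0.1, 0.3, -1.1]
grip_width: 0.0463
grasp_force: 0.0
```

servo_tool --plan '[{"xyz": [0,0,0],"rot": [0,0,0]},{"xyz": [0,0,0],"rot": [0,0,0]},{"xyz": [0,0,0],"rot": [0,0,0]},{"xyz": [0,0,0],"rot": [0,0,0]},{"xyz": [0,0,0],"rot": [0,0,0]}]' --jaw 0

```text
clock: 10.9
tool_pos: [0.4771, 0.1808, 0.0962]
orientation: [0.255, 0.967, -0.001, 0.001]
ft_force: [-4.5, -7.2, 6.1]
grip_width: 0.0262
grasp_force: 58.5
```

```bash
python3 - <<'E'
from h import *
np.set_printoptions(precision=4,suppress=True)
o=sensors.get_obs(); print(o['tool_pos'],o['ft_force'],o['grip_width'],o['grasp_force'])
C=np.array([.5272,.269]); p=o['tool_pos'][:2]; r=p-C; print(np.hypot(*r),np.arctan2(r[1],r[0]))
prev=p
for i in range(1,10):
    a=1.05*i/8; q=C+np.array([[np.cos(a),-np.sin(a)],[np.sin(a),np.cos(a)]])@r; print(i,q,(q-prev)/.2); prev=q
E
```

```text
[0.4771 0.1808 0.0962] [-4.541  -7.1854  6.1383] 0.026181674057382184 58.543437123298645
0.10145979197998604 -2.0871359444184856
1 [0.4891 0.175 ] [ 0.0599 -0.029 ]
2 [0.5017 0.1708] [ 0.0632 -0.0209]
3 [0.5148 0.1683] [ 0.0654 -0.0124]
4 [0.5281 0.1675] [ 0.0664 -0.0038]
5 [0.5413 0.1685] [0.0664 0.0049]
6 [0.5544 0.1712] [0.0651 0.0136]
7 [0.5669 0.1756] [0.0628 0.022 ]
8 [0.5788 0.1816] [0.0594 0.03  ]
9 [0.5898 0.1892] [0.0549 0.0375]
```

servo_tool --plan '[{"xyz": [0.06,-0.029,0.01],"rot": [0,0,0.042]},{"xyz": [0.063,-0.021,0],"rot": [0,0,0.042]},{"xyz": [0.065,-0.012,0],"rot": [0,0,0.042]},{"xyz": [0.066,-0.004,0],"rot": [0,0,0.042]},{"xyz": [0.066,0.005,0],"rot": [0,0,0.042]},{"xyz": [0.065,0.014,0],"rot": [0,0,0.042]},{"xyz": [0.063,0.022,0],"rot": [0,0,0.042]},{"xyz": [0,0,0],"rot": [0,0,0]}]'

```text
clock: 11.7
tool_pos: [0.5662, 0.1771, 0.0965]
orientation: [-0.205, 0.979, 0.001, -0.001]
ft_force: [-6.6, 1.1, -10.5]
grip_width: 0.0261
grasp_force: 65.6
```

```bash
python3 - <<'E'
from h import *
o=sensors.get_obs(); print(o['tool_pos'],o['orientation'],o['ft_force'],o['wrist_torque'],o['grip_width'],o['grasp_force'])
C=np.array([.5272,.269]); r=o['tool_pos'][:2]-C; print(np.hypot(*r),np.arctan2(r[1],r[0])+2.087)
for n in ['scene','side']:
    s=snapshot(n)
    for k,z in [('bobbin',.104)]: print([(r['p'],atz(s,r['xy'],z)) for r in models.pinpoint(s,k)[:2]])
E
```

```text
[0.56624544 0.17708241 0.09648729] [-2.05481715e-01  9.78660180e-01  5.61835850e-04 -1.09573649e-03] [ -6.6265143    1.06801099 -10.53407108] [ 0.17340144  1.13869775 -0.27048647] 0.02613138933625488 65.55001258850098
0.0998668544094764 0.9178942586120309
[(0.59, array([0.56444068, 0.16428973, 0.104     ]))]
[(0.76, array([0.57198033, 0.16719049, 0.104     ]))]
```

Held firmly. I'll continue in small steps until the stop reacts.

servo_tool --plan '[{"xyz": [0.03,0.014,0],"rot": [0,0,0.02]},{"xyz": [0.03,0.016,0],"rot": [0,0,0.022]},{"xyz": [0,0,0],"rot": [0,0,0]},{"xyz": [0,0,0],"rot": [0,0,0]}]'

```text
clock: 12.3
tool_pos: [0.577, 0.1828, 0.0965]
orientation: [-0.267, 0.964, 0.001, -0.001]
ft_force: [-6.6, 2.6, -13.3]
grip_width: 0.0258
grasp_force: 65.3
```

servo_tool --plan '[{"xyz": [0.013,0.008,0],"rot": [0,0,0]},{"xyz": [0,0,0],"rot": [0,0,0]},{"xyz": [0,0,0],"rot": [0,0,0]}]'

```text
clock: 12.6
tool_pos: [0.5774, 0.183, 0.0964]
orientation: [-0.267, 0.964, -0.0, -0.004]
ft_force: [-18.3, -7.1, -4.2]
grip_width: 0.026
grasp_force: 66.2
```

servo_tool --plan '[{"xyz": [0.004,0.002,0],"rot": [0,0,0]},{"xyz": [0,0,0],"rot": [0,0,0]},{"xyz": [0,0,0],"rot": [0,0,0]},{"xyz": [0,0,0],"rot": [0,0,0]},{"xyz": [0,0,0],"rot": [0,0,0]}]'

```text
clock: 13.1
tool_pos: [0.5775, 0.1831, 0.0963]
orientation: [-0.267, 0.964, -0.0, -0.004]
ft_force: [-22.7, -10.6, -1.0]
grip_width: 0.0257
grasp_force: 66.6
```

```bash
python3 - <<'E'
from h import *
o=sensors.get_obs(); print(o['tool_pos'],o['ft_force'])
ok=abs(o['ft_force'][0])>12
s=snapshot('side'); print([(r['p'],atz(s,r['xy'],.126)) for r in models.pinpoint(s,'clamp_grip')[:1]],[(r['p'],r['xy'],atz(s,r['xy'],.094)) for r in models.pinpoint(s,'tube')[:1]])
if ok: print(job_done())
E
```

```text
[0.57748689 0.18306195 0.09632868] [-22.67964601 -10.56094536  -0.99233289]
[(0.57, array([ 0.31271972, -0.07782773,  0.126     ]))] [(0.82, [363.5, 286.2], array([0.29402201, 0.20272086, 0.094     ]))]
the job is handed in; nothing more can be done
None
```

I laid the clamp handle fully over, gripping the tube between the cones, then swung the tension arm to its red stop, and the robot was still holding it there when I handed the job in at about 13 s. No result came back. The stop contact is judged from the force and position readings, because my last picture check (the `side` camera networks) didn't find the handle or the tube.

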